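Find the free door gap with a feeler gauge

ROBOT

A 6-joint arm with a two-finger parallel gripper is mounted at the origin on the work surface. World frame = base frame: x ahead of the robot, y to its left, z up, the work surface at z = 0. Lengths are in mm, angles in degrees, forces in N, time in s.
With the tool pointing down it reaches from about 350 to 850 mm from the base axis. Payload 8.1 kg.
Tool frame: the origin (TCP) lies at the very end of the fingers, on their centre line; the grasp point (between the pads) lies 19 mm behind it; x points along the fingers, y is the direction in which the jaws open and shut, and the axes are right-handed (so a half turn about x gives the same grasp; the last joint's range is limited). The gripper opens to 85 mm and grips with 20 to 120 N. Pads are 22 mm wide; open, the fingers measure 114 mm over their backs; the gripper's body (76 mm by 85 mm) begins 54 mm behind the grasp point. The pads swing forward as they close: fully open they stand 13 mm farther back than shut.
Start: joints at [-77.831, 7.471, 85.268, -0, 87.261, -4.893], TCP at [176.071, -573.589, 231.292] pointing down, gripper open.
Joint ranges: [-169.43, 169.43], [-51.17, 129.36], [1.28, 143.12], [-76.62, 256.62], [0, 156.53], [-152.29, 152.29]. Speed limits (degrees/s): [136.94, 136.94, 159.86, 180, 180, 180].

INTERFACE

Orientations are given as [roll, pitch, yaw] about the fixed x, y, z axes, in that order (R = Rz(yaw) Ry(pitch) Rx(roll)).
In Python, from bench import sensors, snapshot, r gives the robot as it stands. The module is installed in compiled form; this text tells all that it offers.
- The arm moves only by the tool drive_tool, never from a script. Its argument "moves" is one flat list of numbers, 6 for each row, row after row: the shift along the tool's x, y, z in cm, then the turn, a rotation vector about the tool's x, y, z in degrees. In form: [tx, ty, tz, wx, wy, wz, tx, ty, tz, wx, wy, wz, ...]. A call has 1 to 20 rows; each row shifts and turns the commanded pose from where the row before left it, along the tool's axes as they then stand; what a row does not reach is not made up. A row lasts 1/12 s, in which the tool goes at most 41.7 mm and 7.16 degrees, less where a joint would pass 70% of its speed; a pose out of reach is approached as far as the arm can. A call with a gripper value outside its range is refused whole. "hand" is the finger opening in cm, from 0 to 8.54, set as the call begins (left out, the last holds). The fingers move at their own pace and stop on an object; "grip_force" is the grip in N (left out, the last holds). Time passes only in rows, so rows that do not move let the fingers close. It gives the time, the measured TCP pose, the force and the opening at its end, in the units of the state.
- sensors.sense(): the state, without advancing time (a new reading comes with each control period).
- snapshot(name): name is "scene" or "top"; returns a dict with "image" (384x512x3 uint8, red, green, blue), "z_map" (384x512 float32, mm along the optical axis (not along the pixel's ray), 0 where there is no reading), "camera_matrix" (3x3 intrinsics, pixels), "dist" ([k1, k2, p1, p2, k3] as OpenCV has them; the pictures are not rectified), "eye" and "orientation" of the camera in the world. Camera axes: x right, y down, z forward; pixel columns grow to the right and rows downward; lengths in mm; the calibration is good to about 2 mm. A picture is of the moment at which its call begins.
- r.hand_in(): hands the job in, once; it reports no verdict.
The state is a dict: "time": time; "joint_pos": joint angles; "qd": joint speeds; "joint_efforts": joint torques, N m; "tool_pos": TCP position; "tcp_rot": TCP orientation; "ft_force": force on the tool from outside, world axes, zero at the start; "wrist_torque": the same for the moment, N m; "finger_gap": finger opening in mm.
Only numpy, scipy, OpenCV 4.12 (cv2) and the standard library are available. Lean on these libraries where they do the work, as an engineer would, in place of code of your own. Each camera call takes 0.05 s, during which the arm holds its last target.

TASK

Push the rail cabinet's swing door fully shut, then take the feeler gauge from its stand and find out by sliding its blade down from above which of the two gaps behind the door's top edge takes it: in one it jams part-way on a hidden packer, in the other it goes all the way in. Leave the gauge standing upright in the gap that takes it, pushed fully home with its handle resting on the top edges, the door still fully shut, and do not knock the other toiletries about.

Things in the scene. Friction and masses are not known exactly. Their poses are not given: they have to be found in the camera images.
- cabinet: White cabinet, 200 mm wide (y), 118 deep, 170 high, fixed on a white rail (720 long, along y, 135 behind the origin, top 168 high; a back brush hangs on it 250 left of centre). Origin: on the table under the middle of the carcass front face; x points into the cabinet (away from the robot), z up. Shut, the door's inner face is at x = -11 mm, outer at -26 mm; two gaps, open upwards, lie between.
- door (a joint): Door angle in rad: 0 fully shut (a stop), growing as the free edge swings towards the robot, up to 1.5. White panel 200 mm wide, 15 thick, top edge 170 above the table. Upright hinge axis at the left: x = -18.5, y = +100 mm in the cabinet's frame, mid-thickness. Stiff hinge (about 0.25 N m): the door stays where it is left; the latch magnets are too weak to feel.
- door_edge (a point): Top of the door's free edge, mid-thickness, 200 mm from the hinge axis, 170 mm above the table. A steel knob stands out 32 mm from the door's outer face, 170 mm from the hinge, 45 mm above the table (its top at 56 mm).
- gap_left (a point): Centre of the mouth of the left gap (hinge end), 170 mm above the table, level with cabinet and door tops; door shut, it is 11 mm across (cabinet's x) by 54 mm (y). Axes as the cabinet's. In one of the two gaps, which one is unknown, a 9.5 mm thick packer on the carcass face starts 30 mm below the mouth: the blade jams there. In the other it is 1.5 mm thick and the blade goes fully in.
- gap_right (a point): Centre of the mouth of the right gap (the door's free end); otherwise as the left one. The two are 110 mm apart.
- gauge: Feeler gauge, 120 mm tall, about 120 g, upright in its stand at first: flat steel blade 6 mm thick (its x), 40 wide (y), 60 long (z) below a grey handle 24 thick (x), 44 wide (y), 60 tall. Origin at the middle of the blade's lower end, z up. A half turn about z makes no difference. Take it by the handle from above.
- gauge_neck (a point): Middle of the handle's underside, where the blade begins: 60 mm above the blade's lower end. With the gauge fully home in a gap it is 170 mm above the table. Axes as the gauge's.
- stand: White plastic stand, fixed, 60 mm (x) by 80 mm (y), 80 mm high, with a slot 14 by 50 mm open at the top in which the gauge's blade hangs, the handle resting on the stand's top. Origin at the middle of its underside.
- cup: Yellow plastic cup, 72 mm wide, 85 mm tall; bystander. Origin under its middle.
- bottle: Closed green travel bottle, 48 mm wide, 130 mm tall; bystander. Origin under its middle.
- nail_brush: Walnut nail brush, 45 by 95 mm, 40 mm tall; bystander. Origin under its middle.
- soap_dish: White open soap dish, 90 by 120 mm, 22 mm high; bystander. Origin under its middle.
- jar: White closed jar, 64 mm wide, 60 mm tall; bystander. Origin under its middle.
- can: Plain metal spray can, 52 mm wide, 140 mm tall; bystander. Origin under its middle.

How it is judged:
By the outcome, as a careful person would: the job done as asked, in the order asked, and still so for the second after the job is handed in, with the robot touching nothing.
It also fails if it takes over 59 s, if anything falls off the work surface, if the arm or the gripper's body presses on something with over 40 N, if the wrist force passes 120 N, or if a joint passes its speed limit or range.

## Working session

There is one attempt and no reset: what is moved stays moved. The work goes in short steps, Python scripts to look and compute and a tool call to move; the robot and the scene stay as the last step left them, time stands still between calls to the robot, and variables do not carry over. Pictures are saved under pics/ and viewed, and the job is handed in when it is done.

Besides the shell and the picture viewer there is one more tool, called after "Request:" as name(argument=value, ...) on one line, values as JSON. drive_tool: Moves the arm, as the interface text tells. Its arguments: {"type":"object","properties":{"moves":{"type":"array","items":{"type":"number"}},"hand":{"type":"number"},"grip_force":{"type":"number"}},"required":["moves"]}

```bash
mkdir -p pics
cat > h.py <<'E'
import numpy as np,cv2
from bench import sensors,snapshot,r
def snap(n,fn=None):
    s=snapshot(n)
    if fn: cv2.imwrite('pics/'+fn,s['image'][:,:,::-1])
    np.savez(''+n+'.npz',**{k:np.array(v) for k,v in s.items()})
    return s
E
python3 - <<'E'
from h import *
for n in('scene','top'):
    s=snap(n,n+'0.png'); print(n,s['camera_matrix'],s['dist'],s['eye'],s['orientation'])
print(sensors.sense())
E
```

```text
scene [[386.20953101   0.         263.18333467]
 [  0.         386.20953101 188.74117191]
 [  0.           0.           1.        ]] [0.04478888 0.         0.         0.         0.        ] [1396.59786618  -28.00671563  920.90819403] [-131.14326315   -0.72664983   88.04278436]
top [[368.19124085   0.         263.14059122]
 [  0.         368.19124085 194.27390458]
 [  0.           0.           1.        ]] [-0.01780381  0.          0.          0.          0.        ] [ 317.41773295   38.00491616 1064.9415999 ] [-169.54917044   -1.51533886  -89.84824795]
{'time': 0.1, 'joint_pos': array([-7.78300258e+01,  7.51374846e+00,  8.53227192e+01,  7.97674058e-04,
        8.72627017e+01, -4.89410338e+00]), 'qd': array([-0.15264967, -0.11450954, -0.12190536, -0.01185198,  0.0204035 ,
       -0.10017157]), 'joint_efforts': array([ 1.52442470e-03, -5.70952749e+01, -5.01940370e+01, -1.21952148e-04,
        8.21717520e-03,  3.19965443e-05]), 'tool_pos': array([ 175.97419551, -573.08905604,  230.32147806]), 'tcp_rot': array([-95.35439058,  89.9008274 , 101.70964821]), 'ft_force': array([ 0.02231907, -0.54444646, -0.89105649]), 'wrist_torque': array([ 0.00884335, -0.00524491, -0.03976495]), 'finger_gap': 85.64223405840339}
```

View pics/scene0.png

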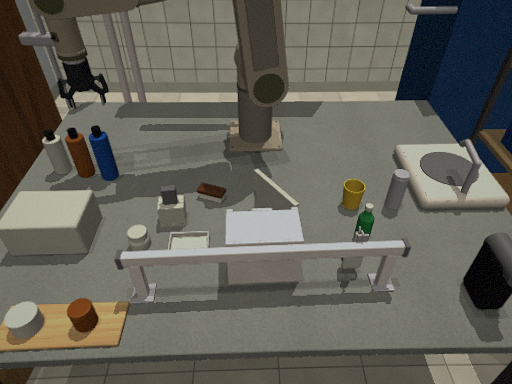

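View pics/top0.png

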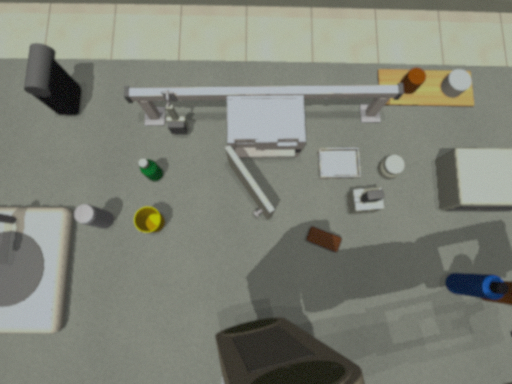

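The top view shows the cabinet around (265,120), the door open with its edge at about (270,208), the stand and gauge at (368,198), and the jar, dish and brush nearby. I'll zoom in next.

```bash
cat >> h.py <<'E'
from scipy.spatial.transform import Rotation as Ro
def cam(s):
    return Ro.from_euler('xyz',s['orientation'],degrees=True).as_matrix(),np.array(s['eye'],float)
def ray(s,uv):
    uv=np.array(uv,float).reshape(-1,1,2)
    n=cv2.undistortPoints(uv,s['camera_matrix'],s['dist']).reshape(-1,2)
    R,e=cam(s); return np.c_[n,np.ones(len(n))]@R.T,e
def onz(s,uv,z):
    d,e=ray(s,uv); t=(z-e[2])/d[:,2]; return e+d*t[:,None]
def cloud(s):
    H,W=s['z_map'].shape
    g=np.stack(np.meshgrid(np.arange(W),np.arange(H)),-1).reshape(-1,2)
    d,e=ray(s,g); P=e+d*s['z_map'].reshape(-1,1); P[s['z_map'].ravel()==0]=np.nan
    return P.reshape(H,W,3)
def load(n): return dict(np.load(''+n+'.npz'))
E
python3 - <<'E'
from h import *
s=load('top'); im=s['image'][75:235,210:410,::-1]
cv2.imwrite('pics/top0z.png',cv2.resize(im,None,fx=4,fy=3.75,interpolation=cv2.INTER_CUBIC))
C=cloud(s)
for u,v in[(240,125),(250,125),(290,125),(240,170),(255,188),(268,205),(368,195),(375,195),(360,205),(323,238),(340,163),(390,166),(258,212),(300,300)]: print(u,v,C[v,u].round(0))
# door top: points z~170 
m=(abs(C[...,2]-170)<6); ys,xs=np.where(m); print(len(ys))
mk=(m*255).astype(np.uint8)
cv2.imwrite('pics/m0.png',cv2.resize(mk[75:235,210:410],None,fx=4,fy=3.75,interpolation=cv2.INTER_NEAREST))
s=load('scene'); im=s['image'][150:290,140:320,::-1]
cv2.imwrite('pics/sc0z.png',cv2.resize(im,None,fx=4,fy=4,interpolation=cv2.INTER_CUBIC))
E
```

```text
240 125 [663.  75. 168.]
250 125 [664.  49. 167.]
290 125 [665. -54. 168.]
240 170 [544.  73. 168.]
255 188 [498.  35. 172.]
268 205 [456.   3. 171.]
368 195 [ 489. -257.  138.]
375 195 [ 489. -276.  137.]
360 205 [ 472. -253.   77.]
323 238 [ 384. -156.   39.]
340 163 [ 610. -220.    3.]
390 166 [ 589. -351.   56.]
258 212 [455.  26.  49.]
300 300 [213. -94.   1.]
6585
```

View pics/top0z.png

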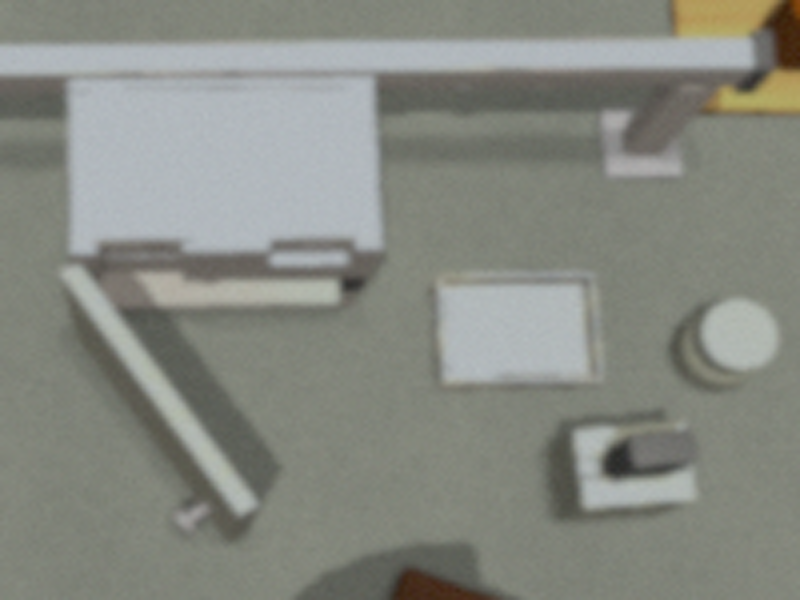

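View pics/m0.png

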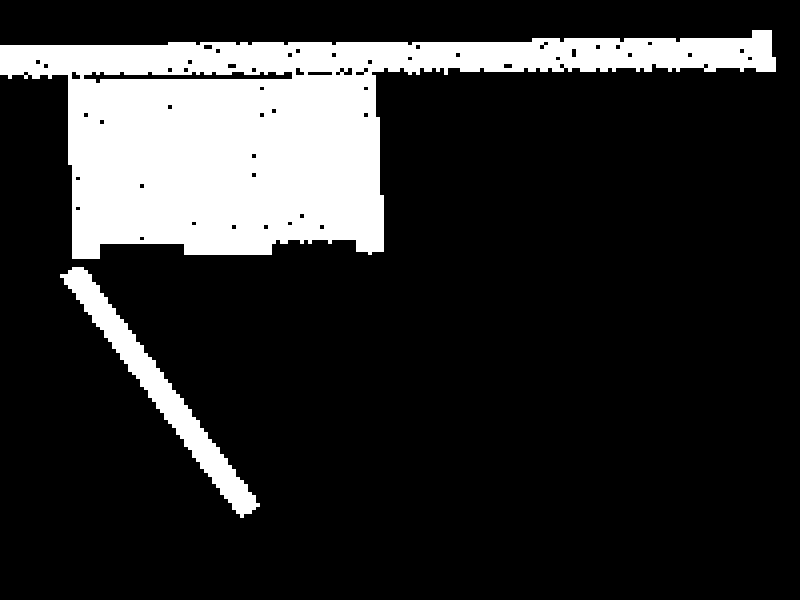

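View pics/sc0z.png

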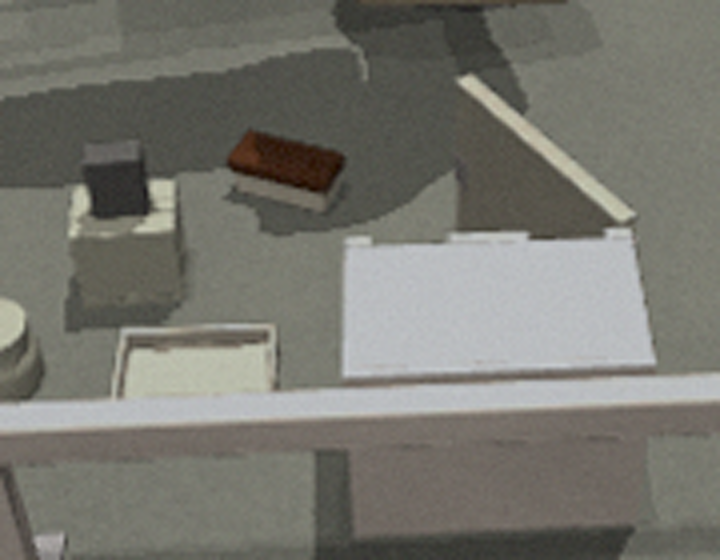

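Run:
```python
from h import *
s=load('top'); C=cloud(s); X,Y,Z=C[...,0],C[...,1],C[...,2]
m=(abs(Z-169)<6)
def mr(mask,z):
    cs,_=cv2.findContours(mask.astype(np.uint8),cv2.RETR_EXTERNAL,cv2.CHAIN_APPROX_NONE)
    c=max(cs,key=cv2.contourArea)[:,0]; P=onz(s,c,z)[:,:2].astype(np.float32)
    return cv2.minAreaRect(P),P
# door
v,u=np.mgrid[:384,:512]
d=m&(v>145)&(v<215)&(u>222)&(u<278)
for z in (168,170): print('door',mr(d,z)[0],cv2.boxPoints(mr(d,z)[0]).round(0).tolist())
cb=m&(v>97)&(v<150)&(u>222)&(u<310)
r_,P=mr(cb,170); print('cab',r_,cv2.boxPoints(r_).tolist())
# side edges fits
for vv in range(98,146,6):
    us=np.where(cb[vv])[0]; print(vv,onz(s,[[us.min()-.5,vv],[us.max()+.5,vv]],170)[:,:2].round(1).tolist())
for uu in range(226,308,6):
    vs=np.where(cb[:,uu])[0]; print(uu,onz(s,[[uu,vs.max()+.5]],170)[0,:2].round(1), [ (int(k),int(Z[k,uu])) for k in range(vs.max()-1,vs.max()+16,1)])
# gauge top and stand
g=(abs(Z-138)<6)&(u>340)&(u<400)&(v>170)&(v<225); print('gauge',g.sum(),np.nanmedian(Z[g]),mr(g,140)[0])
st=(abs(Z-78)<8)&(u>340)&(u<400)&(v>170)&(v<225); print('stand',st.sum(),mr(st,80)[0])
```

```text
door ((523.4078979492188, 49.33525848388672), (199.3345947265625, 15.52634048461914), 34.6579475402832) [[437.0, -1.0], [446.0, -14.0], [610.0, 100.0], [601.0, 112.0]]
door ((522.9486083984375, 49.309959411621094), (198.89013671875, 15.491728782653809), 34.65796661376953) [[437.0, -1.0], [446.0, -14.0], [609.0, 99.0], [600.0, 112.0]]
cab ((676.2518920898438, 8.124900817871094), (122.31743621826172, 200.39590454101562), 0.8651548027992249) [[613.5872192382812, 107.38798522949219], [616.6130981445312, -92.98507690429688], [738.9165649414062, -91.13818359375], [735.8906860351562, 109.23487854003906]]
98 [[735.9, 110.5], [738.9, -89.9]]
104 [[719.3, 110.2], [722.2, -89.6]]
110 [[702.8, 109.8], [705.6, -91.9]]
116 [[686.4, 109.5], [689.1, -91.6]]
122 [[670.1, 106.6], [672.7, -91.3]]
128 [[653.9, 106.2], [656.5, -93.6]]
134 [[637.9, 105.9], [640.3, -93.3]]
140 [[621.9, 105.6], [624.2, -93.0]]
226 [596.8 108.8] [(148, 171), (149, 170), (150, 164), (151, 151), (152, 135), (153, 0), (154, 1), (155, -1), (156, 0), (157, -2), (158, -1), (159, -3), (160, -2), (161, 1), (162, 0), (163, -3), (164, -2)]
232 [597.   93.7] [(148, 168), (149, 170), (150, 171), (151, 169), (152, 170), (153, 168), (154, 169), (155, 169), (156, 167), (157, 168), (158, 166), (159, 158), (160, 144), (161, 128), (162, 119), (163, 103), (164, 90)]
238 [623.5  79. ] [(138, 173), (139, 166), (140, 161), (141, 151), (142, 144), (143, 142), (144, 132), (145, 125), (146, 114), (147, 106), (148, 9), (149, 10), (150, 7), (151, 11), (152, 10), (153, 11), (154, 11)]Traceback (most recent call last):
  File "<stdin>", line 18, in <module>
ValueError: cannot convert float NaN to integer
```

Run:
```python
from h import *
s=load('top'); C=cloud(s); X,Y,Z=C[...,0],C[...,1],C[...,2]
for uu in (229,232,238,244,250,254,258,262,266,272,276,280,285,290,295,299,303): print(uu,[(k,*(C[k,uu].round(0).tolist())) for k in range(135,150,1)])
v,u=np.mgrid[:384,:512]
def mr(mask,z):
    cs,_=cv2.findContours(mask.astype(np.uint8),cv2.RETR_EXTERNAL,cv2.CHAIN_APPROX_NONE)
    c=max(cs,key=cv2.contourArea)[:,0]; P=onz(s,c,z)[:,:2].astype(np.float32)
    return cv2.minAreaRect(P)
g=(abs(Z-138)<6)&(u>340)&(u<400)&(v>170)&(v<225); print('gauge',g.sum(),np.nanmedian(Z[g]),mr(g,140),cv2.boxPoints(mr(g,140)))
st=(abs(Z-78)<8)&(u>340)&(u<400)&(v>170)&(v<225); print('stand',st.sum(),mr(st,80))
# rail edges
for uu in (140,160,180,200,320,340,360,380):
    col=(abs(Z[:,uu]-168)<6)&(np.arange(384)<115); vs=np.where(col)[0]; print(uu,onz(s,[[uu,vs.min()-.5],[uu,vs.max()+.5]],168)[:,:2].round(1).tolist())
```

```text
229 [(135, 637.0, 102.0, 166.0), (136, 633.0, 102.0, 168.0), (137, 630.0, 102.0, 171.0), (138, 628.0, 102.0, 169.0), (139, 626.0, 102.0, 166.0), (140, 622.0, 102.0, 170.0), (141, 620.0, 102.0, 169.0), (142, 617.0, 102.0, 170.0), (143, 616.0, 102.0, 164.0), (144, 616.0, 103.0, 157.0), (145, 616.0, 103.0, 149.0), (146, 606.0, 101.0, 169.0), (147, 604.0, 101.0, 169.0), (148, 601.0, 101.0, 168.0), (149, 599.0, 101.0, 168.0)]
232 [(135, 636.0, 95.0, 168.0), (136, 633.0, 94.0, 168.0), (137, 629.0, 94.0, 171.0), (138, 629.0, 94.0, 167.0), (139, 625.0, 94.0, 170.0), (140, 623.0, 94.0, 167.0), (141, 620.0, 94.0, 169.0), (142, 617.0, 94.0, 170.0), (143, 615.0, 94.0, 168.0), (144, 615.0, 95.0, 158.0), (145, 616.0, 95.0, 148.0), (146, 616.0, 96.0, 140.0), (147, 615.0, 96.0, 133.0), (148, 601.0, 94.0, 169.0), (149, 598.0, 94.0, 170.0)]
238 [(135, 635.0, 79.0, 170.0), (136, 633.0, 79.0, 168.0), (137, 630.0, 79.0, 170.0), (138, 626.0, 79.0, 174.0), (139, 626.0, 79.0, 167.0), (140, 625.0, 79.0, 161.0), (141, 626.0, 80.0, 152.0), (142, 625.0, 80.0, 145.0), (143, 623.0, 80.0, 143.0), (144, 624.0, 81.0
[... 5898 characters left out ...]
 (148, 659.0, -110.0, -5.0), (149, 654.0, -110.0, -1.0)]
gauge 157 138.3148343720933 ((489.5797119140625, -273.27734375), (24.458215713500977, 44.99737548828125), 6.715938091278076) [[ 474.80334 -252.3632 ]
 [ 480.06567 -297.0518 ]
 [ 504.35608 -294.19147]
 [ 499.09375 -249.5029 ]]
stand 400 ((488.82281494140625, -274.34295654296875), (60.57453918457031, 79.42137145996094), 4.8871378898620605)
140 [[763.2, 336.1], [738.1, 334.4]]
160 [[766.6, 284.4], [741.5, 283.0]]
180 [[767.3, 232.5], [742.1, 231.3]]
200 [[768.0, 180.5], [742.8, 179.6]]
320 [[775.9, -134.6], [750.4, -133.9]]
340 [[776.9, -187.7], [754.1, -186.9]]
360 [[780.7, -241.3], [755.1, -240.0]]
380 [[781.8, -295.0], [756.1, -293.4]]
```

```bash
cat >> h.py <<'E'
def state():
    s=sensors.sense(); R=Ro.from_euler('xyz',s['tcp_rot'],degrees=True).as_matrix(); return s,np.array(s['tool_pos']),R
def target(yaw):  # tool x down, tool y at world yaw
    y=np.array([np.cos(np.radians(yaw)),np.sin(np.radians(yaw)),0]); x=np.array([0,0,-1.]); return np.c_[x,y,np.cross(x,y)]
def rep():
    s,p,R=state(); ty=np.degrees(np.arctan2(R[1,1],R[0,1]))
    print('t',round(s['time'],2),'p',p.round(1),'yaw',ty.round(2),'tilt x',R[:,0].round(4),'j',np.round(s['joint_pos'],1),'F',np.round(s['ft_force'],1),'gap',round(s['finger_gap'],1))
def delta(pos,yaw):
    s,p,R=state(); T=target(yaw)
    t=R.T@(np.array(pos)-p)/10; w=Ro.from_matrix(R.T@T).as_rotvec(degrees=True)
    print('shift cm',t.round(2),'rot',w.round(2)); return t,w
E
python3 - <<'E'
from h import *
rep(); s,p,R=state(); print(R.round(4)); 
for y in (1.66,181.66): delta((433,47,230),y)
E
```

```text
t 0.1 p [ 176.  -573.1  230.3] yaw -72.94 tilt x [-4.0e-04  1.7e-03 -1.0e+00] j [-77.8   7.5  85.3   0.   87.3  -4.9] F [ 0.  -0.5 -0.9] gap 85.6
[[-4.000e-04  2.934e-01 -9.560e-01]
 [ 1.700e-03 -9.560e-01 -2.934e-01]
 [-1.000e+00 -1.700e-03 -2.000e-04]]
shift cm [  0.13 -51.74 -42.77] rot [-7.46e+01 -7.00e-02  8.00e-02]
shift cm [  0.13 -51.74 -42.77] rot [1.054e+02 8.000e-02 8.000e-02]
```

Request:
drive_tool(moves=[0,-2.587,-2.1385,0,0,0,0,-2.587,-2.1385,0,0,0,0,-2.587,-2.1385,0,0,0,0,-2.587,-2.1385,0,0,0,0,-2.587,-2.1385,0,0,0,0,-2.587,-2.1385,0,0,0,0,-2.587,-2.1385,0,0,0,0,-2.587,-2.1385,0,0,0,0,-2.587,-2.1385,0,0,0,0,-2.587,-2.1385,0,0,0,0,-2.587,-2.1385,0,0,0,0,-2.587,-2.1385,0,0,0,0,-2.587,-2.1385,0,0,0,0,-2.587,-2.1385,0,0,0,0,-2.587,-2.1385,0,0,0,0,-2.587,-2.1385,0,0,0,0,-2.587,-2.1385,0,0,0,0,-2.587,-2.1385,0,0,0,0,-2.587,-2.1385,0,0,0,0,-2.587,-2.1385,0,0,0], hand=0, grip_force=40)

```text
time: 1.77
tool_pos: [433.2, 48.3, 231.0]
tcp_rot: [3.5, 90.0, -159.4]
ft_force: [-0.0, -1.1, -0.1]
finger_gap: 0.0
```

Run:
```python
from h import *
rep(); delta((433,47,140),1.66)
```

```text
t 1.77 p [433.2  48.3 231. ] yaw -72.92 tilt x [-2.e-04 -1.e-04 -1.e+00] j [ -0.4 -18.8 109.9  -0.   89.   72.5] F [-0.  -1.1 -0.1] gap 0.0
shift cm [9.1  0.12 0.06] rot [-7.458e+01  1.000e-02  1.000e-02]
```

Request:
drive_tool(moves=[0.75,0,0,-6.22,0,0,0.75,0,0,-6.22,0,0,0.75,0,0,-6.22,0,0,0.75,0,0,-6.22,0,0,0.75,0,0,-6.22,0,0,0.75,0,0,-6.22,0,0,0.75,0,0,-6.22,0,0,0.75,0,0,-6.22,0,0,0.75,0,0,-6.22,0,0,0.75,0,0,-6.22,0,0,0.75,0,0,-6.22,0,0,0.75,0,0,-6.16,0,0,0,0,0,0,0,0])

```text
time: 2.85
tool_pos: [431.7, 46.5, 139.3]
tcp_rot: [-92.9, 89.8, 179.1]
ft_force: [0.4, -1.2, -0.7]
finger_gap: 0.1
```

Run:
```python
from h import *
rep(); s,p,R=state(); print(R.round(3))
h=np.array([605.2,106.2])
# arc waypoints: door line radius rr, normal offset d
import sys
yaw=np.radians(1.66)
prev=p[:2]
for a in (56.9,50,43,36,29,22,15,10,6,3,1.5):
    A=np.radians(a); dl=np.array([-np.sin(A),-np.cos(A)]); nl=np.array([-np.cos(A),np.sin(A)])
    Rz=np.array([[np.cos(yaw),-np.sin(yaw)],[np.sin(yaw),np.cos(yaw)]])
    q=h+Rz@(dl*165+nl*(7.5+16)); d=np.r_[q-prev,0]; print(a,q.round(1),'tool cm',(R.T@d/10).round(2)); prev=q
cv=snap('top','top1.png')
```

```text
t 2.85 p [431.7  46.5 139.3] yaw 1.93 tilt x [-3.3e-03  1.0e-04 -1.0e+00] j [ -0.6 -15.4 116.8   0.   78.8  -2.6] F [ 0.4 -1.2 -0.7] gap 0.1
[[-0.003  0.999  0.034]
 [ 0.     0.034 -0.999]
 [-1.    -0.003 -0.   ]]
56.9 [456.2  31.4] tool cm [-0.01  2.4   1.59]
50 [466.3  14.1] tool cm [-0.    0.95  1.77]
43 [478.6  -2.2] tool cm [-0.    1.17  1.66]
36 [492.7 -16.8] tool cm [-0.    1.36  1.51]
29 [508.5 -29.6] tool cm [-0.01  1.54  1.33]
22 [525.8 -40.3] tool cm [-0.01  1.69  1.13]
15 [544.3 -48.9] tool cm [-0.01  1.82  0.92]
10 [558.  -53.6] tool cm [-0.    1.36  0.52]
6 [569.3 -56.5] tool cm [-0.    1.12  0.33]
3 [577.8 -58.2] tool cm [-0.    0.85  0.19]
1.5 [582.2 -58.9] tool cm [-0.    0.43  0.08]
```

View pics/top1.png

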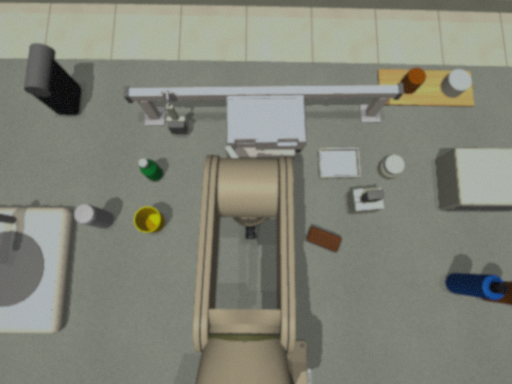

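Run:
```python
from h import *
s=snap('scene'); im=s['image'][100:290,170:350,::-1]
cv2.imwrite('pics/sc1z.png',cv2.resize(im,None,fx=3,fy=3,interpolation=cv2.INTER_CUBIC))
s=load('top'); im=s['image'][90:250,180:340,::-1]
cv2.imwrite('pics/top1z.png',cv2.resize(im,None,fx=3,fy=3,interpolation=cv2.INTER_CUBIC))
```

```text
(no output)
```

View pics/sc1z.png

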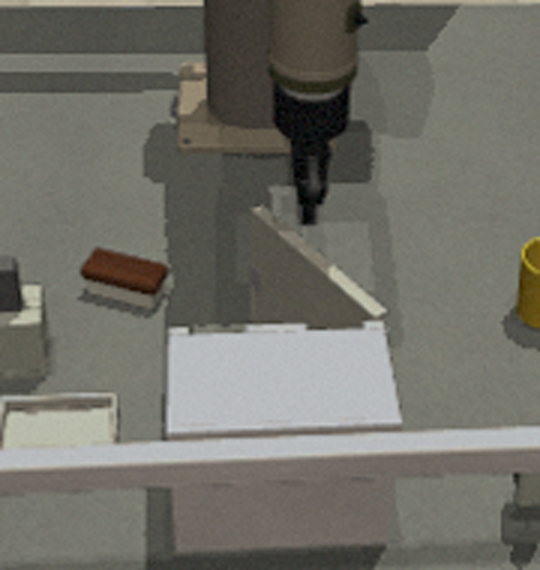

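View pics/top1z.png

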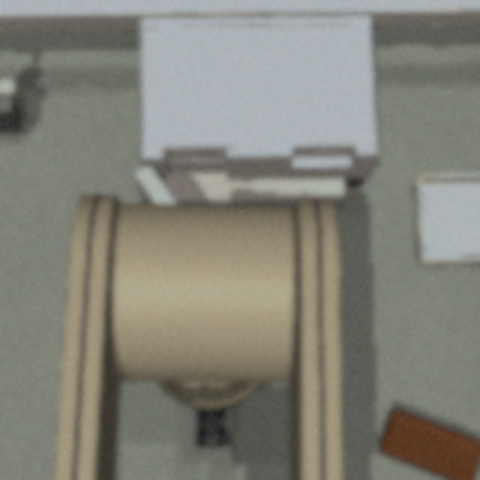

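The scene view shows the door still open and the closed fingers (about (305,215) in the crop) on its outer side. I'll sweep it shut now.

Request:
drive_tool(moves=[0,1.2,0.8,0,0,0,0,1.2,0.8,0,0,0,0,0.5,0.9,0,0,0,0,0.5,0.9,0,0,0,0,0.6,0.85,0,0,0,0,0.6,0.8,0,0,0,0,0.7,0.75,0,0,0,0,0.7,0.75,0,0,0,0,0.75,0.65,0,0,0,0,0.8,0.65,0,0,0,0,0.85,0.55,0,0,0,0,0.85,0.55,0,0,0,0,0.9,0.45,0,0,0,0,0.9,0.45,0,0,0,0,0.7,0.25,0,0,0,0,0.7,0.25,0,0,0,0,0.55,0.15,0,0,0,0,0.55,0.15,0,0,0,0,0,0,0,0,0])

```text
time: 4.53
tool_pos: [572.6, -56.3, 141.3]
tcp_rot: [59.9, 90.0, -28.5]
ft_force: [0.2, 0.3, 1.1]
finger_gap: -0.0
```

Run:
```python
from h import *
rep()
s=snap('scene'); im=s['image'][100:290,170:350,::-1]
cv2.imwrite('pics/sc2z.png',cv2.resize(im,None,fx=3,fy=3,interpolation=cv2.INTER_CUBIC))
```

```text
t 4.53 p [572.6 -56.3 141.3] yaw 1.64 tilt x [ 7.e-04 -4.e-04 -1.e+00] j [-10.7   7.1  95.3  -0.   77.6 -12.4] F [0.2 0.3 1.1] gap -0.0
```

View pics/sc2z.png

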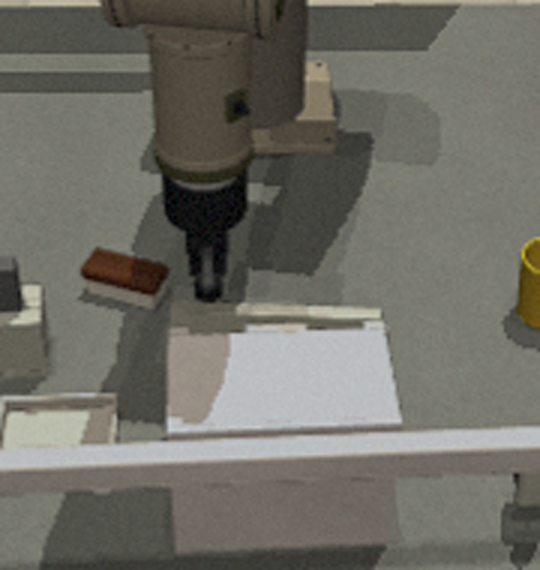

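The door is nearly shut. I'll make small steps until the stop.

Request:
drive_tool(moves=[0,0.25,0,0,0,0,0,0.25,0,0,0,0,0,0.25,0,0,0,0,0,0.2,0,0,0,0,0,0.2,0,0,0,0,0,0,0,0,0,0])

```text
time: 5.08
tool_pos: [583.5, -55.7, 141.3]
tcp_rot: [103.2, 90.0, 14.9]
ft_force: [-0.4, -1.3, -0.0]
finger_gap: -0.0
```

Request:
drive_tool(moves=[0,0.1,0,0,0,0,0,0.1,0,0,0,0,0,0.1,0,0,0,0,0,0,0,0,0,0])

```text
time: 5.42
tool_pos: [586.3, -55.6, 141.3]
tcp_rot: [81.2, 90.0, -7.2]
ft_force: [0.4, -0.8, 1.4]
finger_gap: -0.1
```

Request:
drive_tool(moves=[0,0.1,0,0,0,0,0,0.1,0,0,0,0,0,0.1,0,0,0,0,0,0,0,0,0,0])

```text
time: 5.75
tool_pos: [589.3, -55.5, 141.3]
tcp_rot: [110.3, 90.0, 22.0]
ft_force: [-1.0, -0.7, 0.2]
finger_gap: 0.1
```

Run:
```python
from h import *
rep()
s=snap('scene'); im=s['image'][170:250,210:320,::-1]
cv2.imwrite('pics/sc3z.png',cv2.resize(im,None,fx=6,fy=6,interpolation=cv2.INTER_CUBIC))
C=cloud(s)
```

```text
t 5.75 p [589.3 -55.5 141.3] yaw 1.64 tilt x [ 1.e-04  1.e-04 -1.e+00] j [-10.3   9.6  92.5   0.   77.9 -12. ] F [-1.  -0.7  0.2] gap 0.1
```

View pics/sc3z.png

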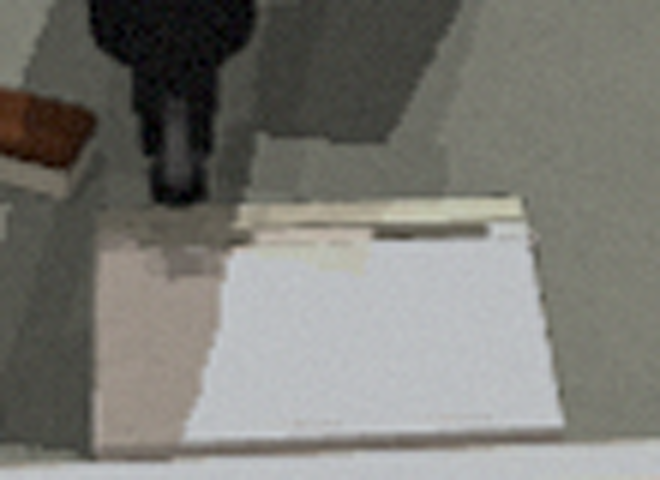

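Almost shut (a thin gap remains at the free end). I'll continue.

Request:
drive_tool(moves=[0,0.1,0,0,0,0,0,0.1,0,0,0,0,0,0,0,0,0,0])

```text
time: 6.05
tool_pos: [590.6, -55.4, 141.3]
tcp_rot: [-94.1, 89.9, 177.5]
ft_force: [-5.9, -0.5, 2.7]
finger_gap: -0.5
```

Request:
drive_tool(moves=[0,0.1,0,0,0,0,0,0.1,0,0,0,0,0,0,0,0,0,0])

```text
time: 6.3
tool_pos: [590.7, -55.5, 141.3]
tcp_rot: [-92.5, 89.7, 179.2]
ft_force: [-16.8, 0.3, 11.4]
finger_gap: 0.1
```

Request:
drive_tool(moves=[0,0.1,0,0,0,0,0,0.1,0,0,0,0,0,0,0,0,0,0])

```text
time: 6.55
tool_pos: [590.8, -55.5, 141.2]
tcp_rot: [-92.3, 89.4, 179.3]
ft_force: [-27.8, -2.3, 17.6]
finger_gap: 0.2
```

Request:
drive_tool(moves=[0,-0.6,0,0,0,0,0,-1,0,0,0,0,0,-1.4,0,0,0,0,-3,-0.5,0.5,0,0,0,-3,-0.5,2,0,0,0,-3,-0.5,2.5,0,0,0,0,-0.5,3,0,0,0,0,-0.5,3,0,0,0,0,-0.5,3,0,0,0,0,-0.5,3,0,0,0,0,0,2,0,0,0,0,0,0,0,0,0])

```text
time: 7.55
tool_pos: [535.2, -251.0, 231.4]
tcp_rot: [22.8, 89.9, -65.7]
ft_force: [0.8, -0.5, -0.3]
finger_gap: 0.3
```

Run:
```python
from h import *
rep()
s=snap('top','top4.png'); im=s['image'][90:230,215:400,::-1]
cv2.imwrite('pics/top4z.png',cv2.resize(im,None,fx=4,fy=4,interpolation=cv2.INTER_CUBIC))
s=snap('scene','sc4.png'); im=s['image'][150:290,140:320,::-1]
cv2.imwrite('pics/sc4z.png',cv2.resize(im,None,fx=4,fy=4,interpolation=cv2.INTER_CUBIC))
```

```text
t 7.55 p [ 535.2 -251.   231.4] yaw 1.44 tilt x [ 7.0e-04 -1.6e-03 -1.0e+00] j [-30.1   6.   86.8  -0.1  87.1 -31.5] F [ 0.8 -0.5 -0.3] gap 0.3
```

View pics/top4z.png

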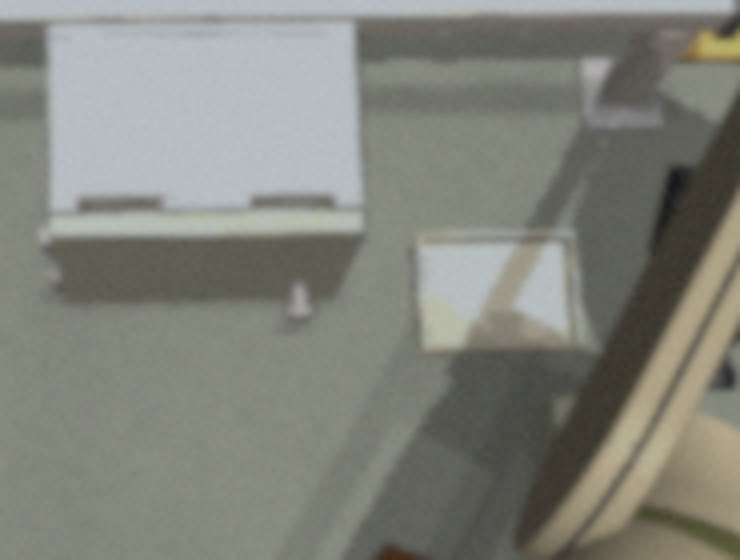

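View pics/sc4z.png

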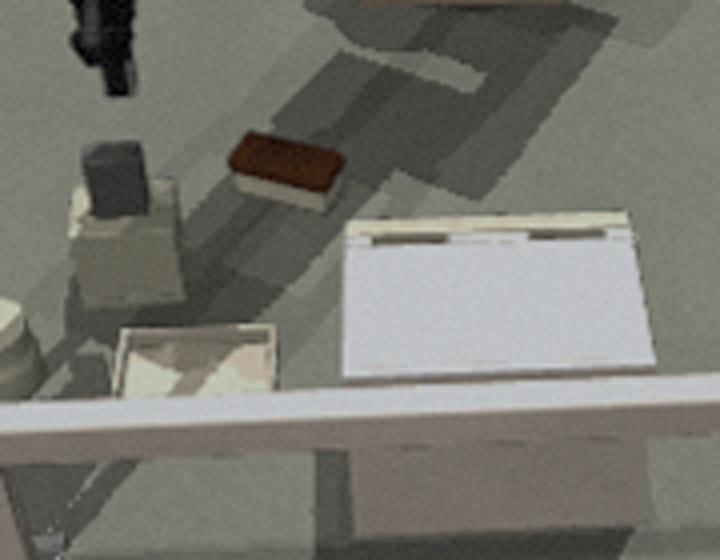

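Door shut; two gap mouths visible as dark slots (top crop (120,204) and (292,201), scene crop (570,234) and (410,239)). I'll measure them in both views, plus the gauge in the scene view.

Run:
```python
from h import *
def ext(s,u0,u1,v0,v1,z):
    g=cv2.cvtColor(s['image'],cv2.COLOR_RGB2GRAY).astype(float)
    sub=g[v0:v1,u0:u1]; lo,hi=np.percentile(sub,3),np.percentile(sub,90)
    w=np.clip((hi-sub)/(hi-lo),0,1); w[w<0.45]=0
    n,l,st,_=cv2.connectedComponentsWithStats((w>0).astype(np.uint8)); k=1+np.argmax(st[1:,4]); w[l!=k]=0
    vv,uu=np.mgrid[v0:v1,u0:u1]; c=[(w*uu).sum()/w.sum(),(w*vv).sum()/w.sum()]
    print(c,st[k],onz(s,[c],z)[0].round(1))
    x,y,ww,hh,_=st[k]; print('  span y',onz(s,[[u0+x-.5,c[1]],[u0+x+ww-.5,c[1]]],z)[:,1].round(1))
t=load('top'); c=load('scene')
print('top'); ext(t,231,260,136,144,170); ext(t,275,302,136,144,170)
print('scene'); ext(c,268,295,205,212,170); ext(c,229,255,206,213,170)
# door top and cabinet geometry from cloud
C=cloud(t); m=(abs(C[...,2]-169)<6); v,u=np.mgrid[:384,:512]
for uu in (232,240,250,258,265,275,285,295,302):
    vs=np.where(m[:,uu]&(v[:,uu]<160))[0]; print(uu,onz(t,[[uu,vs.max()+.5]],170)[0,:2].round(1))
# door outer edge in scene: top row
C=cloud(c); m=(abs(C[...,2]-169)<6)
for uu in (230,240,250,260,270,280,290,295):
    vs=np.where(m[:,uu]&(v[:,uu]>190))[0]; print('s',uu,onz(c,[[uu,vs.min()-.5]],170)[0,:2].round(1))
# gauge in scene
g=(abs(C[...,2]-139)<7)&(u<185)&(u>150)&(v>175)&(v<205)
cs,_=cv2.findContours(g.astype(np.uint8),cv2.RETR_EXTERNAL,cv2.CHAIN_APPROX_NONE); q=max(cs,key=cv2.contourArea)[:,0]
P=onz(c,q,140)[:,:2].astype(np.float32); print(g.sum(),np.median(C[g],0),cv2.minAreaRect(P))
```

```text
top
[np.float64(244.12484372209326), np.float64(140.75209858903375)] [ 3  3 22  5 95] [620.4  63.4 170. ]
  span y [90.3 34.5]
[np.float64(288.4238361182083), np.float64(140.23944649196193)] [ 2  3 23  4 77] [623.1 -49.3 170. ]
  span y [-18.9 -77.6]
scene
[np.float64(280.34043584653034), np.float64(207.99789925666005)] [ 0  2 24  3 62] [620.7  56.1 170. ]
  span y [20.1 87.3]
[np.float64(242.1604677722715), np.float64(209.22430626824428)] [ 4  2 19  4 56] [623.3 -50.6 170. ]
  span y [-77.4 -24.6]
232 [597.   93.7]
240 [597.2  73.5]
250 [597.4  48.3]
258 [597.7  28.1]
265 [600.5  10.4]
275 [600.8 -15. ]
285 [601.  -40.4]
295 [601.3 -65.8]
302 [601.5 -83.6]
s 230 [603.5 -84.9]
s 240 [604.1 -56.8]
s 250 [600.6 -28.6]
s 260 [ 6.012e+02 -3.000e-01]
s 270 [601.8  28. ]
s 280 [598.2  56.6]
s 290 [598.8  85.1]
s 295 [599.1  99.3]
103 [ 498.59239133 -280.26404164  140.75818458] ((496.7644958496094, -281.20355224609375), (33.441043853759766, 41.9718017578125), 7.865607738494873)
```

Run:
```python
from h import *
c=load('scene')
print(onz(c,[[168.75,187.5],[160.5,187],[176.5,187]],140).round(1))
im=c['image'][175:245,150:195,::-1]
cv2.imwrite('pics/g4.png',cv2.resize(im,None,fx=8,fy=8,interpolation=cv2.INTER_NEAREST))
delta((489.6,-274.5,160),5.8)
```

```text
[[ 492.1 -276.5  140. ]
 [ 489.3 -301.9  140. ]
 [ 490.2 -253.3  140. ]]
shift cm [ 7.12 -4.68  2.56] rot [-4.25 -0.02 -0.02]
```

View pics/g4.png

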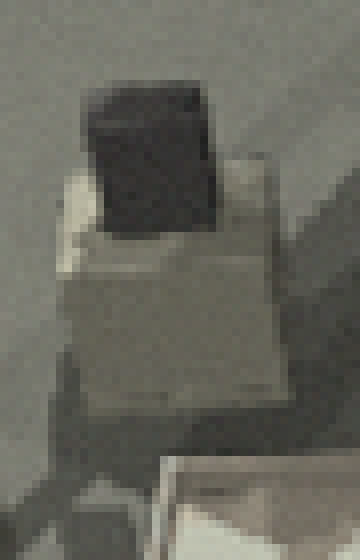

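Request:
drive_tool(moves=[0,-1.15,0.65,-1.1,0,0,0,-1.15,0.65,-1.1,0,0,0,-1.15,0.65,-1.1,0,0,0,-1.15,0.65,-0.95,0,0,2,0,0,0,0,0,2,0,0,0,0,0,2,0,0,0,0,0,2,0,0,0,0,0,2,0,0,0,0,0,2,0,0,0,0,0,1.4,0,0,0,0,0,0,0,0,0,0,0], hand=6)

```text
time: 8.65
tool_pos: [489.5, -272.9, 93.5]
tcp_rot: [-134.9, 89.7, 141.1]
ft_force: [-0.6, 0.6, -1.0]
finger_gap: 60.0
```

Run:
```python
from h import *
rep();delta((490.5,-275,97),5.8)
s=snap('scene','sc5.png'); im=s['image'][140:260,130:250,::-1]
cv2.imwrite('pics/sc5z.png',cv2.resize(im,None,fx=4,fy=4,interpolation=cv2.INTER_CUBIC))
```

```text
t 8.65 p [ 489.5 -272.9   93.5] yaw 5.98 tilt x [-0.0047  0.0038 -1.    ] j [-34.4   8.   99.6   0.   72.8 -40.4] F [-0.6  0.6 -1. ] gap 60.0
shift cm [-0.35  0.07  0.22] rot [ 0.18 -0.24  0.25]
```

View pics/sc5z.png

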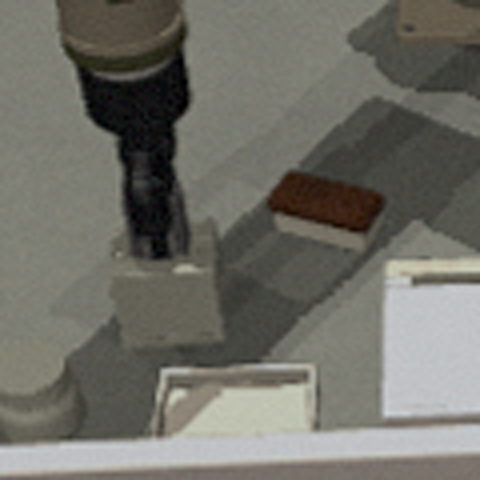

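Request:
drive_tool(moves=[0,0.05,0.2,0,0,0,0,0,0,0,0,0,0,0,0,0,0,0,0,0,0,0,0,0])

```text
time: 9.03
tool_pos: [492.7, -278.1, 98.6]
tcp_rot: [51.3, 89.9, -32.8]
ft_force: [0.3, -0.6, 0.2]
finger_gap: 59.9
```

Request:
drive_tool(moves=[0,0,0,0,0,0,0,0,0,0,0,0,0,0,0,0,0,0,0,0,0,0,0,0,0,0,0,0,0,0,0,0,0,0,0,0,0,0,0,0,0,0,0,0,0,0,0,0], hand=0, grip_force=60)

```text
time: 9.7
tool_pos: [492.1, -277.9, 97.6]
tcp_rot: [43.9, 90.0, -40.2]
ft_force: [0.3, -1.1, 3.8]
finger_gap: 23.6
```

Run:
```python
from h import *
rep();s,p,R=state();print(s['wrist_torque'])
```

```text
t 9.7 p [ 492.1 -277.9   97.6] yaw 5.89 tilt x [ 5.e-04 -4.e-04 -1.e+00] j [-34.6   8.   99.   -0.   72.9 -40.5] F [ 0.3 -1.1  3.8] gap 23.6
[ 0.04192317  0.04250539 -0.03508765]
```

Request:
drive_tool(moves=[-0.5,0,0,0,0,0,-1,0,0,0,0,0,-1.5,0,0,0,0,0,-2,0,0,0,0,0,-2,0,0,0,0,0,-2,0,0,0,0,0,-2,0,0,0,0,0,-2,0,0,0,0,0,-2,0,0,0,0,0,-2,0,0,0,0,0,-2,0,0,0,0,0,-1,0,0,0,0,0,0,0,0,0,0,0])

```text
time: 10.78
tool_pos: [492.8, -278.3, 300.8]
tcp_rot: [49.6, 89.7, -34.5]
ft_force: [0.7, 0.0, -0.8]
finger_gap: 23.4
```

Run:
```python
from h import *
rep();t,w=delta((619.2,62,297.6),1.66); s,p,R=state(); 
t2=R.T@np.array([619.2-p[0]-20,62-p[1]-20,0])/10; print(t2)
```

```text
t 10.78 p [ 492.8 -278.3  300.8] yaw 5.89 tilt x [ 0.0042 -0.0029 -1.    ] j [-34.6   0.8  85.    0.   93.8 -40.5] F [ 0.7  0.  -0.8] gap 23.4
shift cm [  0.28  16.06 -32.56] rot [ 4.23  0.18 -0.23]
[ -0.04748381  13.87046576 -30.77113183]
```

Request:
drive_tool(moves=[0,0.6,-1.2,0,0,0,0,1,-2.04,0,0,0,0,1,-2.04,0,0,0,0,1,-2.04,0,0,0,0,1,-2.04,0,0,0,0,1,-2.04,0,0,0,0,1,-2.04,0,0,0,0,1,-2.04,0,0,0,0,1,-2.04,0,0,0,0,1,-2.04,0,0,0,0,1,-2.04,0,0,0,0,1,-2.04,0,0,0,0,1,-2.04,0,0,0,0,1,-2.04,0,0,0,0,1,-2.04,0,0,0,0,1,-2.04,0,0,0,0,0.46,-0.76,2.1,0,0,0,0,0,2.1,0,0,0,0,0,0,0,0,0,0,0,0,0,0])

```text
time: 12.45
tool_pos: [617.4, 63.3, 295.4]
tcp_rot: [-91.9, 89.8, 179.9]
ft_force: [-0.6, 0.1, -1.9]
finger_gap: 23.0
```

Run:
```python
from h import *
rep();t,w=delta((619.2,62,297.6),1.66)
for n in('scene','top'):
    s=snap(n); a,b=(100,190) if n=='scene' else (60,190)
    im=s['image'][a:a+150,b:b+190,::-1]
    cv2.imwrite(f'pics/{n}6z.png',cv2.resize(im,None,fx=4,fy=4,interpolation=cv2.INTER_CUBIC))
```

```text
t 12.45 p [617.4  63.3 295.4] yaw 1.79 tilt x [-0.0029  0.     -1.    ] j [ 1.1  9.9 76.   0.  94.3 -0.7] F [-0.6  0.1 -1.9] gap 23.0
shift cm [-0.22  0.18  0.14] rot [ 0.13 -0.01  0.17]
```

View pics/scene6z.png

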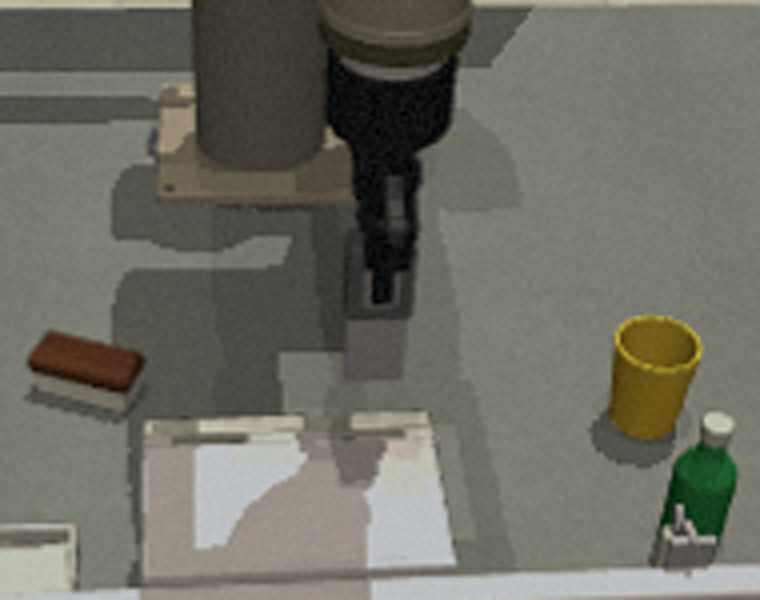

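View pics/top6z.png

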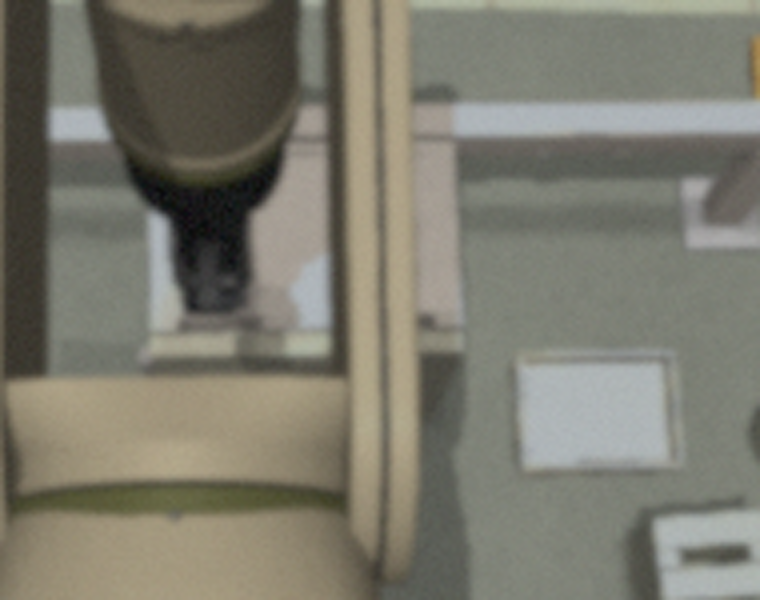

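Run:
```python
from h import *
c=load('scene')
g=cv2.cvtColor(c['image'],cv2.COLOR_RGB2GRAY)
for v in (184,188,191): print(v,g[v,270:298])
print(g[176:202,284])
d,e=ray(c,[[275.9,191],[290.9,191],[283.5,195.2]]); t=(622-e[0])/d[:,0]; print((e+d*t[:,None]).round(1))
rep()
```

```text
184 [ 68  59  60  57  60  61  72  84  83  86  82  88  86  82  84  82  83  81
  86  86  86  93 107 107 106 108 108 108]
188 [104 103  88  94  93  86  72  86  84  83  83  84  86  86  82  87  83  82
  88  84  84 100 109 105 105 110 106 111]
191 [113 111 108  99 101  96  77  80  83  85  85  82  85  86  85  85  83  76
  85  84  89 110 108 108 105 105 103 103]
[ 55  55  50  59  79  83  84  84  84  83  82  85  82  80  85  85  85  80
  79 105 106 107 105 109 106 105]
[[622.   41.3 234.9]
 [622.   81.7 234.2]
 [622.   62.5 219.3]]
t 12.55 p [617.7  62.7 296.3] yaw 1.74 tilt x [-0.0016 -0.     -1.    ] j [ 1.1  9.8 76.   0.  94.3 -0.7] F [ 0.6 -0.6 -0.8] gap 23.2
```

Request:
drive_tool(moves=[1,0,0,0,0,0,1,0,0,0,0,0,1,0,0,0,0,0,0.8,0,0,0,0,0,0,0,0,0,0,0,0,0,0,0,0,0,0,0,0,0,0,0])

```text
time: 13.13
tool_pos: [618.3, 62.6, 259.5]
tcp_rot: [98.3, 90.0, 10.0]
ft_force: [-0.3, -0.4, -0.4]
finger_gap: 23.3
```

Run:
```python
from h import *
rep();t,w=delta((619.2,61.5,257.6),1.66)
s=snap('scene'); im=s['image'][140:230,240:330,::-1]
cv2.imwrite(f'pics/scene7z.png',cv2.resize(im,None,fx=6,fy=6,interpolation=cv2.INTER_CUBIC))
s=snap('top'); im=s['image'][110:170,210:310,::-1]
cv2.imwrite(f'pics/top7z.png',cv2.resize(im,None,fx=7,fy=7,interpolation=cv2.INTER_CUBIC))
```

```text
t 13.13 p [618.3  62.6 259.5] yaw 1.69 tilt x [ 2.e-04  0.e+00 -1.e+00] j [ 1.1 10.2 79.3  0.  90.5 -0.6] F [-0.3 -0.4 -0.4] gap 23.3
shift cm [0.19 0.09 0.12] rot [ 0.03 -0.   -0.01]
```

View pics/scene7z.png

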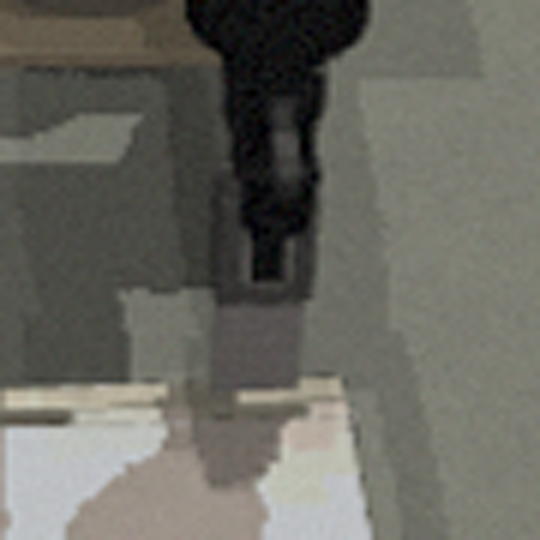

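View pics/top7z.png

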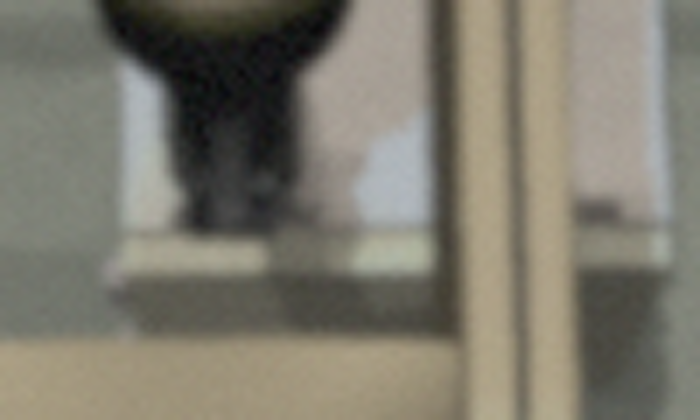

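Request:
drive_tool(moves=[0.3,0.08,0.05,0,0,0,0.4,0,0,0,0,0,0.3,0,0,0,0,0,0.2,0,0,0,0,0,0.2,0,0,0,0,0,0.2,0,0,0,0,0,0,0,0,0,0,0])

```text
time: 13.82
tool_pos: [619.0, 62.2, 242.8]
tcp_rot: [-122.6, 90.0, 149.1]
ft_force: [1.4, -0.1, -1.9]
finger_gap: 23.3
```

Request:
drive_tool(moves=[0.2,0,0,0,0,0,0.2,0,0,0,0,0,0.2,0,0,0,0,0,0,0,0,0,0,0])

```text
time: 14.15
tool_pos: [619.1, 62.2, 236.8]
tcp_rot: [-172.0, 90.0, 99.7]
ft_force: [1.9, -0.4, -1.8]
finger_gap: 23.3
```

Request:
drive_tool(moves=[0.25,0,0,0,0,0,0.25,0,0,0,0,0,0.25,0,0,0,0,0,0.25,0,0,0,0,0,0.25,0,0,0,0,0,0.25,0,0,0,0,0,0,0,0,0,0,0])

```text
time: 14.73
tool_pos: [619.0, 62.2, 221.6]
tcp_rot: [-112.8, 90.0, 158.9]
ft_force: [2.1, -0.5, -3.9]
finger_gap: 23.4
```

Request:
drive_tool(moves=[0.15,0,0,0,0,0,0.15,0,0,0,0,0,0.15,0,0,0,0,0,0.15,0,0,0,0,0,0.15,0,0,0,0,0,0,0,0,0,0,0])

```text
time: 15.23
tool_pos: [619.1, 62.2, 214.5]
tcp_rot: [133.5, 90.0, 45.2]
ft_force: [2.8, 0.0, -2.9]
finger_gap: 23.5
```

Request:
drive_tool(moves=[0,0.07,0,0,0,0,0,0,0,0,0,0,0,0,0,0,0,0])

```text
time: 15.48
tool_pos: [619.3, 62.2, 214.5]
tcp_rot: [-89.9, 89.9, -178.2]
ft_force: [1.0, -0.5, -1.3]
finger_gap: 23.0
```

Request:
drive_tool(moves=[0,0.07,0,0,0,0,0,0,0,0,0,0,0,0,0,0,0,0])

```text
time: 15.73
tool_pos: [620.3, 62.3, 214.7]
tcp_rot: [-95.7, 90.0, 176.0]
ft_force: [0.3, -0.4, -1.2]
finger_gap: 23.5
```

Request:
drive_tool(moves=[0.1,0.05,0,0,0,0,0.25,0,0,0,0,0,0.25,0,0,0,0,0,0.25,0,0,0,0,0,0.25,0,0,0,0,0,0.25,0,0,0,0,0,0,0,0,0,0,0])

```text
time: 16.32
tool_pos: [620.5, 62.3, 200.3]
tcp_rot: [-90.6, 89.9, -178.9]
ft_force: [-0.1, -0.7, -2.0]
finger_gap: 23.4
```

Request:
drive_tool(moves=[0.2,0,0,0,0,0,0.2,0,0,0,0,0,0.2,0,0,0,0,0,0.2,0,0,0,0,0,0,0,0,0,0,0])

```text
time: 16.73
tool_pos: [620.6, 62.2, 192.7]
tcp_rot: [-88.9, 90.0, -177.3]
ft_force: [-0.2, 0.1, -1.9]
finger_gap: 23.6
```

Request:
drive_tool(moves=[0.15,0,0,0,0,0,0.1,0,0,0,0,0,0,0,0,0,0,0])

```text
time: 16.98
tool_pos: [620.8, 62.3, 190.5]
tcp_rot: [-94.5, 90.0, 177.2]
ft_force: [-0.0, 0.1, -1.4]
finger_gap: 23.3
```

Request:
drive_tool(moves=[0.1,0,0,0,0,0,0.1,0,0,0,0,0,0,0,0,0,0,0])

```text
time: 17.23
tool_pos: [620.8, 62.3, 188.6]
tcp_rot: [-94.0, 90.0, 177.7]
ft_force: [-0.3, -0.3, -1.0]
finger_gap: 23.4
```

Request:
drive_tool(moves=[0.1,0,0,0,0,0,0,0,0,0,0,0,0,0,0,0,0,0])

```text
time: 17.48
tool_pos: [620.9, 62.2, 187.8]
tcp_rot: [-124.3, 90.0, 147.4]
ft_force: [-0.6, -0.5, -0.7]
finger_gap: 23.3
```

Request:
drive_tool(moves=[0.1,0,0,0,0,0,0,0,0,0,0,0,0,0,0,0,0,0])

```text
time: 17.73
tool_pos: [621.0, 62.3, 187.6]
tcp_rot: [86.4, 90.0, -1.9]
ft_force: [-4.3, -0.4, 5.3]
finger_gap: 23.3
```

Request:
drive_tool(moves=[0.1,0,0,0,0,0,0,0,0,0,0,0,0,0,0,0,0,0])

```text
time: 17.98
tool_pos: [621.1, 62.3, 187.6]
tcp_rot: [88.2, 89.9, -0.1]
ft_force: [-6.6, 0.1, 10.9]
finger_gap: 23.3
```

Request:
drive_tool(moves=[-0.15,0,0,0,0,0,0,0,0,0,0,0])

```text
time: 18.15
tool_pos: [621.2, 62.3, 187.7]
tcp_rot: [90.0, 90.0, 1.7]
ft_force: [-1.7, 0.3, 7.1]
finger_gap: 23.5
```

Request:
drive_tool(moves=[0,0,0,0,0,0,0,0,0,0,0,0,0,0,0,0,0,0,0,0,0,0,0,0,0,0,0,0,0,0,0,0,0,0,0,0], hand=6)

```text
time: 18.65
tool_pos: [620.9, 62.3, 187.2]
tcp_rot: [-94.4, 90.0, 177.3]
ft_force: [0.4, -0.6, 0.3]
finger_gap: 59.8
```

Request:
drive_tool(moves=[-0.5,0,0,0,0,0,-1,0,0,0,0,0,-2,0,0,0,0,0,-2,0,0,0,0,0,-2,0,0,0,0,0,-2,0,0,0,0,0,-2,0,0,0,0,0,0,-3,0,0,0,0,0,-3,2,0,0,0,0,-2.5,3,0,0,0,0,-2,3,0,0,0,0,-2,3,0,0,0,0,-2,3,0,0,0,0,-2,3,0,0,0,0,-2,3,0,0,0,0,0,3,0,0,0,0,0,3,0,0,0,0,0,2,0,0,0,0,0,0,0,0,0])

```text
time: 20.23
tool_pos: [443.8, -226.6, 303.4]
tcp_rot: [22.4, 89.9, -66.1]
ft_force: [-0.3, 0.3, -0.6]
finger_gap: 60.2
```

Run:
```python
from h import *
rep()
s=snap('scene','scene8.png'); im=s['image'][130:290,150:340,::-1]
cv2.imwrite(f'pics/scene8z.png',cv2.resize(im,None,fx=4,fy=3.75,interpolation=cv2.INTER_CUBIC))
s=snap('top','top8.png'); im=s['image'][90:230,200:400,::-1]
cv2.imwrite(f'pics/top8z.png',cv2.resize(im,None,fx=4,fy=4,interpolation=cv2.INTER_CUBIC))
C=cloud(s); m=(abs(C[...,2]-169)<6); v,u=np.mgrid[:384,:512]
for uu in (232,240,250,258,265,275,285,295,302):
    vs=np.where(m[:,uu]&(v[:,uu]<160))[0]; print(uu,onz(s,[[uu,vs.max()+.5]],170)[0,:2].round(1))
g=(C[...,2]>215)&(C[...,2]<250)&(u>225)&(u<265)&(v>110)&(v<150); print(g.sum(),np.median(C[g],0))
```

```text
t 20.23 p [ 443.8 -226.6  303.4] yaw 1.49 tilt x [ 9.0e-04 -1.9e-03 -1.0e+00] j [-32.9  -9.6  94.7  -0.1  94.8 -34.4] F [-0.3  0.3 -0.6] gap 60.2
232 [597.   93.7]
240 [597.2  73.5]
250 [597.4  48.3]
258 [597.7  28.1]
265 [597.8  10.4]
275 [600.8 -15. ]
285 [601.  -40.4]
295 [601.3 -65.8]
302 [601.5 -83.6]
204 [617.0063553   62.26945553 228.57730727]
```

View pics/scene8z.png

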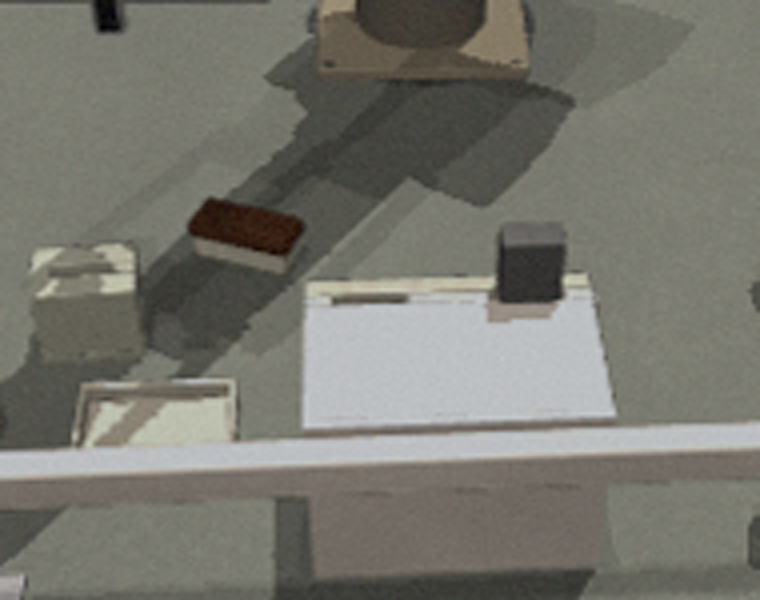

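View pics/top8.png

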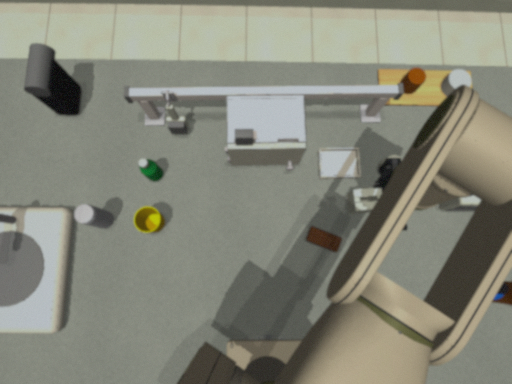

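View pics/top8z.png

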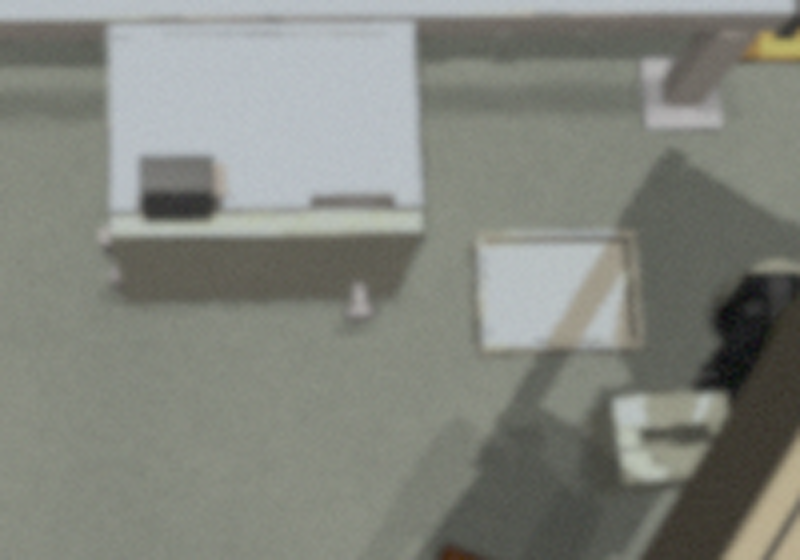

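The gauge is seated in the left gap (top crop (178,185)), upright and home. The door looks shut. The blade brushed the door by about 3 N during insertion, so I'll re-check shut with a light push at the free end.

Run:
```python
from h import *
rep();delta((560,-55.5,303),1.66)
```

```text
t 20.33 p [ 444.2 -223.5  303.1] yaw 1.59 tilt x [ 6.e-04  0.e+00 -1.e+00] j [-32.6  -9.7  94.8   0.   94.9 -34.2] F [ 0.3 -0.1  0.3] gap 60.1
shift cm [  0.02  12.04 -16.47] rot [-0.07  0.   -0.04]
```

Request:
drive_tool(moves=[0,1.2,-1.65,0,0,0,0,1.2,-1.65,0,0,0,0,1.2,-1.65,0,0,0,0,1.2,-1.65,0,0,0,0,1.2,-1.65,0,0,0,0,1.2,-1.65,0,0,0,0,1.2,-1.65,0,0,0,0,1.2,-1.65,0,0,0,0,1.2,-1.65,0,0,0,0,1.2,-1.65,0,0,0,2.7,0,0,0,0,0,2.7,0,0,0,0,0,2.7,0,0,0,0,0,2.7,0,0,0,0,0,2.7,0,0,0,0,0,2.7,0,0,0,0,0,0,0,0,0,0,0,0,0,0,0,0,0,0,0,0,0,0,0], hand=0)

```text
time: 21.92
tool_pos: [560.2, -54.0, 142.5]
tcp_rot: [81.0, 89.9, -7.2]
ft_force: [-0.1, -0.2, -0.2]
finger_gap: -0.0
```

Request:
drive_tool(moves=[0,0.5,0,0,0,0,0,0.5,0,0,0,0,0,0.5,0,0,0,0,0,0.5,0,0,0,0,0,0.3,0,0,0,0,0,0.2,0,0,0,0,0,0,0,0,0,0,0,0,0,0,0,0])

```text
time: 22.58
tool_pos: [584.3, -53.9, 140.1]
tcp_rot: [-102.3, 90.0, 169.4]
ft_force: [-0.1, 0.7, 0.0]
finger_gap: -0.2
```

Request:
drive_tool(moves=[0,0.1,0,0,0,0,0,0.1,0,0,0,0,0,0.1,0,0,0,0,0,0.1,0,0,0,0,0,0,0,0,0,0])

```text
time: 23.0
tool_pos: [588.5, -53.8, 140.3]
tcp_rot: [84.7, 90.0, -3.6]
ft_force: [-0.4, 0.8, 0.1]
finger_gap: -0.3
```

Request:
drive_tool(moves=[0,0.1,0,0,0,0,0,0.1,0,0,0,0,0,0,0,0,0,0])

```text
time: 23.25
tool_pos: [590.3, -53.7, 140.3]
tcp_rot: [-101.7, 90.0, 170.0]
ft_force: [-0.7, -0.5, 0.4]
finger_gap: 0.1
```

Request:
drive_tool(moves=[0,0.1,0,0,0,0,0,0.1,0,0,0,0,0,0,0,0,0,0])

```text
time: 23.5
tool_pos: [590.5, -53.7, 140.2]
tcp_rot: [-92.8, 89.7, 178.9]
ft_force: [-11.9, -0.8, 7.4]
finger_gap: -0.1
```

It meets the stop at the same place (x 590.5). Now I'll retreat and do a final look.

Request:
drive_tool(moves=[0,-0.6,0,0,0,0,0,-1,0,0,0,0,0,-1.4,0,0,0,0,-3,-0.5,0.5,0,0,0,-3,-0.5,2,0,0,0,-3,-0.5,2.5,0,0,0,-2,-0.5,3,0,0,0,-2,-0.5,3,0,0,0,0,-0.5,3,0,0,0,0,-0.5,3,0,0,0,0,0,3,0,0,0,0,0,0,0,0,0,0,0,0,0,0,0])

```text
time: 24.58
tool_pos: [532.8, -256.9, 270.0]
tcp_rot: [-159.2, 90.0, 112.4]
ft_force: [-0.1, -0.2, -0.6]
finger_gap: -0.1
```

Run:
```python
from h import *
rep()
s=snap('scene','scene9.png'); im=s['image'][130:290,150:340,::-1]
cv2.imwrite(f'pics/scene9z.png',cv2.resize(im,None,fx=4,fy=3.75,interpolation=cv2.INTER_CUBIC))
C=cloud(s);v,u=np.mgrid[:384,:512]
g=(C[...,2]>222)&(C[...,2]<245)&(u>265)&(u<300)&(v>180)&(v<205); print(g.sum(),np.median(C[g],0))
s=snap('top','top9.png')
C=cloud(s); m=(abs(C[...,2]-169)<6)
for uu in (232,250,265,285,302):
    vs=np.where(m[:,uu]&(v[:,uu]<160))[0]; print(uu,onz(s,[[uu,vs.max()+.5]],170)[0,:2].round(1))
```

```text
t 24.58 p [ 532.8 -256.9  270. ] yaw 1.53 tilt x [-0.e+00  1.e-04 -1.e+00] j [-30.7   5.4  83.5   0.   91.1 -32.2] F [-0.1 -0.2 -0.6] gap -0.1
129 [626.14067799  60.13654764 230.54744056]
232 [597.   93.7]
250 [597.4  48.3]
265 [597.8  10.4]
285 [601.  -40.4]
302 [601.5 -83.6]
```

View pics/scene9z.png

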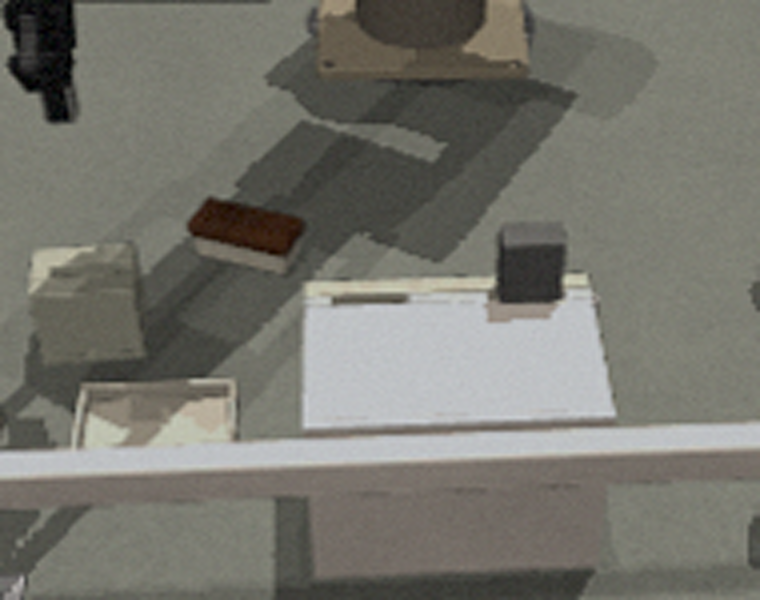

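View pics/scene9.png

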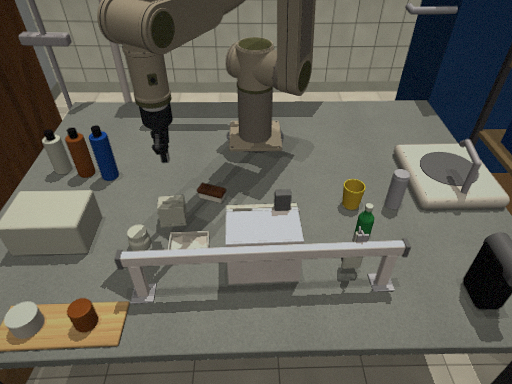

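The gauge stands upright in the left gap (283,200), the door is shut, the bystanders are where they were, and the arm is clear.

```bash
python3 -c "
from bench import r
print(r.hand_in())"
```

```text
the job is handed in; nothing more can be done
None
```

The door is fully shut and the gauge stands upright in the left (hinge-end) gap, pushed fully home. I handed the job in at about 25 s of the 59 s allowed.

- **Door:** I swept it shut with closed fingers until it met the stop at about 28 N. During insertion the blade brushed the door at about 3 N, so after releasing the gauge I pushed the door again (12 N). It met the stop at the same place to within 0.3 mm, although that check cannot say whether the door had moved slightly in between.
- **Which gap:** Before the door was shut, the top camera's depth map showed a ledge about 30 mm below the right gap's mouth. I therefore tried the left gap first and never slid the blade into the right one. In the left gap the blade passed the 30 mm jam depth freely and stopped only when the handle met the top edges. At that point the tool height was 187.6 mm, exactly the predicted fully-home height.
- **Final pictures:** The handle top measures about 229–231 mm against the nominal 230 mm. The toiletries look where they were, judged by eye rather than measured, and the arm is clear of everything.
- **Disagreement:** The two cameras differed by about 2 mm on where the door and gap lie. I settled that by touch while inserting the blade.

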